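# Feed nuts from a chute into the nut bin

## Task

Pick up the nut chute by its red handle, keep it level, and lower it gently until the bar under its spout rests in the groove of the sprung cradle on the near side of the bin's head, whose height you must find by touch. Keep the bar lightly pressed in the groove, with about 4 N and never 15 N (the cradle must not be driven onto its stop), while you tip the chute until all three nuts have slid into the bin, and pause a moment like that. Then level the chute before lifting it off, and set it down empty on the table, standing on its two bars and clear of the bin; leave the other things alone.

Things in the scene. Friction and masses are not known exactly. Their poses are not given: they have to be found in the camera images.
- chute: Loose polished steel trough, 190 x 48 mm (42 inside), 0.35 kg, holding three nuts. Origin: centre of its underside; x to the open spout, z up. Stands on 2 cross bars at x = -75, +73 mm. Floor at z = 18 to 21, walls to 46.5 mm; rear end walled, spout end (x = +95) open. The nuts start to slide at 0.2 to 0.4 rad of tip, spout down.
- chute_handle (a point): Grasp centre of the chute's red handle, an upright block bridging the trough: 14 mm thick along the chute's x, 48 mm wide across it, from 56 to 92 mm above the chute's underside. The point: chute x = -8, y = 0, z = 76 mm (16 mm below the block's top). Axes as the chute's.
- chute_bar (a point): Centre of the cross bar under the spout (8 mm thick, 60 mm long across the chute): chute x = +73, z = 4 mm, so 81 mm ahead of the handle point and 72 mm below it. This bar is hooked into the bin's groove and is the pivot for tipping. Axes as the chute's.
- bin: Green box fixed to the table, 80 x 80 mm (72 inside), 80 high; origin under its centre. The spout comes from its -x side, pointing along +x. Over the box sits a rigid aluminium head, 92 mm wide, with the groove's cradle and behind it the mouth. It was clamped by hand anywhere in a 45 mm range of heights: the height is not reported, feel for it (or see it).
- bin_groove (a point): Middle of the groove on the head's -x side: bin x = -39, z = 100 mm, its bottom at the head's LOWEST setting; the real bottom is 0 to 45 mm higher. It runs along bin y between two 6 mm rods, 20 mm apart (middles), 72 long; the bar has 3 mm play each way, and up to 0.8 rad of tip is clear. Its cradle is sprung: gives from 1.6 N, 0.7 N/mm, then a solid stop after 6 mm. Axes as bin.
- bin_mouth (a point): Centre of the 54 x 54 mm mouth in the head's top (z = 92 mm at the lowest setting, really 0 to 45 mm higher), 39 mm beyond the groove. A yellow hood stands round it: two cheeks 60 mm apart, 28 mm high, from 23 mm before this point to 32 mm behind it, and a 40 mm high rear wall. Axes as the bin's.
- nut_a_mid (a point): Centre of a loose grey steel M20 nut, 30 mm across flats, 35 mm across corners, 16 mm high, lying flat in the chute, one behind the other; 8 mm above its underside.
- nut_b_mid (a point): Centre of a loose grey steel M20 nut, 30 mm across flats, 35 mm across corners, 16 mm high, lying flat in the chute, one behind the other; 8 mm above its underside.
- nut_c_mid (a point): Centre of a loose grey steel M20 nut, 30 mm across flats, 35 mm across corners, 16 mm high, lying flat in the chute, one behind the other; 8 mm above its underside.
- red_tin: closed dark red paste tin, 71 mm across and 102 mm high, upright; a bystander; origin under its centre
- bearing: loose ball bearing, 52 mm across, 15 mm high, lying flat; a bystander; origin under its centre
- tape_measure: black and orange tape measure, 62 x 75 x 35 mm; a bystander; origin on its underside
- punch: hexagon steel punch, 14 x 126 x 12 mm, lying along its y axis; a bystander; origin under its centre
- pliers: red-handled pliers, 51 x 178 x 14 mm, lying along its y axis; a bystander; origin under its centre

How it is judged:
By the outcome, as a careful person would: the job done as asked, in the order asked, and still so for the second after the job is handed in, with the robot touching nothing.
It also fails if it takes over 69 s, if anything falls off the work surface, if the arm or the gripper's body presses on something with over 40 N, if the wrist force passes 120 N, or if a joint passes its speed limit or range.

## Robot

A 6-joint arm with a two-finger parallel gripper is mounted at the origin on a cart in front of the work surface, level with it; the furniture and walls round the work are solid. World frame = base frame: x ahead of the robot, y to its left, z up, the work surface at z = 0. Lengths are in m, angles in rad, forces in N, time in s.
With the tool pointing down it reaches from about 0.325 to 0.9 m from the base axis. Payload 6.1 kg.
Tool frame: the origin (TCP) lies midway between the tips of the shut fingers; the grasp point (between the pads) lies 19 mm behind it; z points along the fingers, y is the line along which they close (so a half turn about z gives the same grasp; the last joint's range is limited). The gripper opens to 87 mm and grips with 3 to 60 N. Pads are 19 mm wide; open, the fingers measure 117 mm over their backs; the gripper's body (75 mm by 190 mm) begins 51 mm behind the grasp point.
Start: joints at [-1.328, 0.22, 1.526, -0, 1.395, -0.126], TCP at [0.225, -0.583, 0.223] pointing down, gripper open.
Joint ranges: [-2.98, 2.98], [-0.91, 2.08], [0.09, 2.57], [-1.24, 4.39], [0.2, 2.65], [-2.68, 2.68]. Speed limits (rad/s): [2.57, 2.57, 3.01, 3.14, 3.14, 3.14].

## Interface

Orientations are given as [roll, pitch, yaw] about the fixed x, y, z axes, in that order (R = Rz(yaw) Ry(pitch) Rx(roll)).
In Python, from station import bot gives the robot as it stands.
- The arm moves only by the tool move_arm, never from a script. Its argument "moves" is a list that holds one entry, the list of rows, each a list of 5 numbers: the closure, from 0 (fully open) to 1 (shut), then the shift along the tool's x, y, z in cm, then the turn about the tool's z in rad. In form: [[[grip, tx, ty, tz, turn], ...]]. A call has exactly 10 rows; each row is the pose to reach, as a shift and turn from the pose commanded when the call began, along the tool's axes at that moment; what a row does not reach only later rows make up. A row lasts 1/10 s, in which the tool goes at most 50 mm and 8.59 degrees, less where a joint would pass 70% of its speed; a pose out of reach is approached as far as the arm can. A call with a gripper value outside its range is refused whole. The fingers move at their own pace and stop on an object; the grip force is fixed at half the most. Time passes only in rows, so rows that repeat a pose let the fingers close, or fill a call up. It gives the time, the measured TCP pose, the force, the opening and the grip force at its end, in the units of the state.
- bot.observe(): the state, without advancing time (a new reading comes with each control period).
- bot.read_camera(name): name is "scene" or "side" or "wrist"; returns (picture, depth): 420x560x3 uint8, red, green, blue; 420x560 float32, m along the optical axis (not along the pixel's ray), 0 where there is no reading.
- bot.camera_model(name): a dict with "fx", "fy", "cx", "cy" (pixels), "R" (3x3) and "t" (3): a world point X has camera coordinates R X + t. Camera axes: x right, y down, z forward; pixel columns grow to the right and rows downward; lengths in m; the calibration is good to about 2 mm. A picture is of the moment at which its call begins: read the wrist's pose just before it. camera_model takes no time and is no camera call; for the wrist camera it gives the pose at the moment of the call.
- bot.job_done(): hands the job in; it is judged then, once.
The state is a dict: "t": time; "q": joint angles; "qvel": joint speeds; "effort": joint torques, N m; "tool_pos": TCP position; "tool_rot": TCP orientation; "ft_force": force on the tool from outside, world axes, zero at the start; "wrist_torque": the same for the moment, N m; "opening": finger opening in m; "finger_force": force on a finger pad.
Only numpy, scipy, OpenCV 4.12 (cv2) and the standard library are available. Lean on these libraries where they do the work, as an engineer would, in place of code of your own. Each camera call takes 0.05 s, during which the arm holds its last target. There are 200 camera calls.

## Working session

There is one attempt and no reset: what is moved stays moved. The work goes in short steps, Python scripts to look and compute and a tool call to move; the robot and the scene stay as the last step left them, time stands still between calls to the robot, and variables do not carry over. Pictures are saved under pics/ and viewed, at most 10 in all, crops included, and the job is handed in when it is done.

Besides the shell and the picture viewer there is one more tool, called after "Request:" as name([rows], argument=value, ...), one row to a line, values as JSON. move_arm: Moves the arm, as the interface text tells. Its arguments: {"type":"object","properties":{"moves":{"type":"array"}},"required":["moves"]}

```bash
mkdir -p pics; ls; cat > h.py <<'E'
import numpy as np, cv2
from station import bot
def grab(n):
    m=bot.camera_model(n); p,d=bot.read_camera(n); return p,d,m
def cloud(d,m):
    v,u=np.mgrid[:d.shape[0],:d.shape[1]]
    c=np.stack([(u-m["cx"])/m["fx"]*d,(v-m["cy"])/m["fy"]*d,d],-1)
    return (c-np.array(m["t"]))@np.array(m["R"])
def save(n,p): cv2.imwrite("pics/"+n,cv2.cvtColor(p,cv2.COLOR_RGB2BGR))
E
python3 - <<'E'
from h import *
s=bot.observe(); print(s)
for n in("scene","side"):
    p,d,m=grab(n); save(n+"0.png",p); np.savez(n+"0.npz",p=p,d=d,**{k:np.array(v) for k,v in m.items()})
    print(n,-np.array(m["R"]).T@np.array(m["t"]), np.array(m["R"])[2])
E
```

```text
pics
{'t': 0.0, 'q': array([-1.32810420e+00,  2.21234237e-01,  1.52762548e+00, -3.34869135e-05,
        1.39468617e+00, -1.26097719e-01]), 'qvel': array([ 2.37339078e-03, -5.22271107e-05,  5.10315613e-04,  2.67115969e-03,
       -1.00314776e-03, -3.24705556e-03]), 'effort': array([ 2.84252437e-04, -4.94605994e+01, -3.87387049e+01,  6.98626740e-02,
        5.72999683e-02, -1.56700539e-04]), 'tool_pos': array([ 0.22513984, -0.58237026,  0.22142462]), 'tool_rot': array([-3.13965078e+00, -2.12950416e-04,  3.68795537e-01]), 'ft_force': array([-0.59661805, -0.94278222,  0.35204533]), 'wrist_torque': array([ 0.0030509 ,  0.02030678, -0.01716201]), 'finger_force': 0.0, 'opening': 0.08728734068592878}
scene [ 0.60254742 -0.41745345  1.25925871] [-0.04237593  0.45893306 -0.8874597 ]
side [-0.39302222 -0.04462849  1.27435244] [ 0.61991193  0.16205747 -0.76775425]
```

View pics/scene0.png

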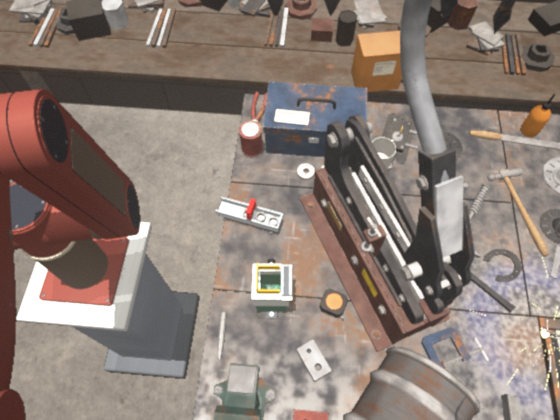

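View pics/side0.png

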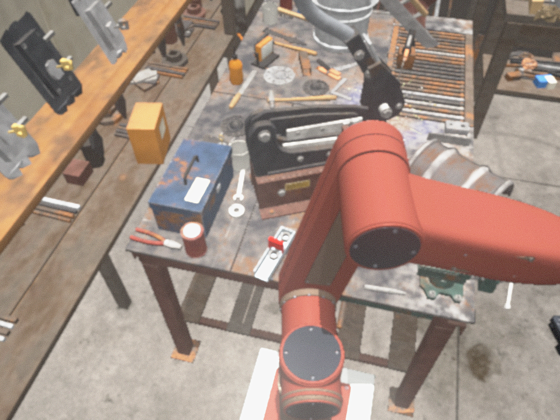

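```bash
python3 - <<'E'
from h import *
z=np.load("scene0.npz"); p,d=z["p"],z["d"]; m={k:z[k] for k in("fx","fy","cx","cy","R","t")}
X=cloud(d,m)
c=p[185:325,200:350]; save("crop1.png",cv2.resize(c,None,fx=5,fy=4.2*5/4.2,interpolation=cv2.INTER_CUBIC)[:600*1])
hsv=cv2.cvtColor(p,cv2.COLOR_RGB2HSV)
def rep(n,mask,u0,u1,v0,v1):
    b=np.zeros(mask.shape,bool); b[v0:v1,u0:u1]=1; k=mask&b&(d>0); P=X[k]
    print(n,k.sum(),"mean",P.mean(0).round(4),"pct",np.percentile(P,[3,97],axis=0).round(3).tolist()); return P
H,S,V=[hsv[...,i].astype(int) for i in range(3)]
rep("handle",((H<8)|(H>172))&(S>170)&(V>100),235,265,195,222)
P=rep("chute",X[...,2]>0.012,210,292,190,238)
r=cv2.minAreaRect(P[P[:,2]<0.06][:,:2].astype(np.float32)); print(r)
rep("yellow",(H>18)&(H<35)&(S>120)&(V>100),245,300,255,315)
P=rep("bin",X[...,2]>0.06,235,310,245,325); print(cv2.minAreaRect(P[:,:2].astype(np.float32)))
print((X[258:318:3,248:300:3,2]*1000).astype(int))
print(X[258:318:57,248:300:50])
E
```

```text
handle 58 mean [0.4572 0.1874 0.0903] pct [[0.449, 0.167, 0.085], [0.465, 0.208, 0.095]]
chute 1234 mean [0.4505 0.1917 0.0368] pct [[0.361, 0.155, 0.017], [0.536, 0.229, 0.091]]
((0.4473518431186676, 0.19273626804351807), (0.05487671494483948, 0.19103221595287323), 77.15837860107422)
yellow 152 mean [ 0.5272 -0.0421  0.1507] pct [[0.503, -0.076, 0.005], [0.556, -0.009, 0.174]]
bin 1403 mean [ 0.5404 -0.0469  0.1317] pct [[0.494, -0.089, 0.074], [0.587, 0.006, 0.167]]
((0.5386940240859985, -0.03076891228556633), (0.09761122614145279, 0.11521837115287781), 4.508358955383301)
[[  -2    0    6   -5    1   -5   -2    1   -4   -2    2    1    0   -1
     0   -4    0    0]
 [   0    0    1    0    3    0   -4  116  123   -1    0    1   -3   -1
    -1    0    1    0]
 [   3   -1  132  176  134  134  142  135  133  136  135  137    0    0
     1    0   -4    2]
 [  -2    0  140  174  153  151  157  149  153  154  152  148  142  138
   146   -4   -1    0]
 [  -3    0  132  175  133  133  137  137  134  136  138  146  145  142
   149   -4    1   -1]
 [   0   -2  138  173   78   77   75   80   
[... 845 characters left out ...]
26  126  128  122  125  125  128  123
     0    0   -2   -2]
 [   0    0   96   98  101   99  101   95  100  101   97   98  102   98
    -2    2    0   -3]
 [   1    2    4   53   50   50   49   53   50   50   49   54   55    1
     2   -4   -3    0]
 [   0   -2   -1   25   22   25   24   20   27   23   23   18   24    0
     0    1    0   -3]
 [  -2    0    1    1    0    0    6    6    7    5   -2   -2    1    1
     0   -3    0   -3]
 [   0   -2    0   -1   -3    1    0    2   11    7    0   -1    3   -3
     0   -1    0    1]]
[[[ 0.45724694  0.06879069 -0.00201242]
  [ 0.6009571   0.07985138  0.00121171]]

 [[ 0.47749134 -0.09666123  0.00083359]
  [ 0.6127405  -0.08506288  0.00106406]]]
```

View pics/crop1.png

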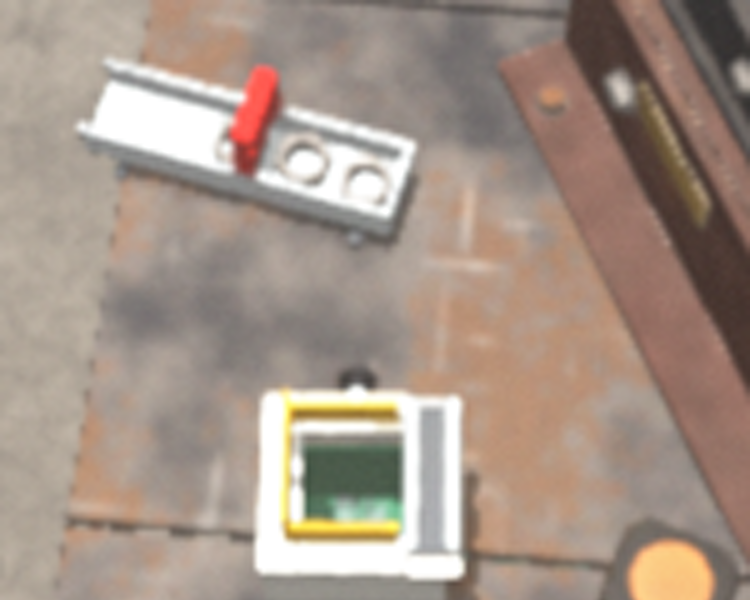

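```bash
python3 - <<'E'
from h import *
z=np.load("scene0.npz"); p,d=z["p"],z["d"]; m={k:z[k] for k in("fx","fy","cx","cy","R","t")}
X=cloud(d,m); Z=X[...,2]
b=np.zeros(Z.shape,bool); b[250:320,245:300]=1
k=b&(Z>.125)&(d>0); P=X[k]; print("head",cv2.minAreaRect(P[:,:2].astype(np.float32)),P[:,:2].min(0),P[:,:2].max(0))
# left edge of rear wall / strip edges per row
for v in range(266,298,4):
    r=X[v,245:302]; rr=r[r[:,2]>.125]; w=r[r[:,2]>.162-.0]; s=r[(r[:,0]>.56)&(r[:,2]>.125)]
    print(v,rr[0].round(3),rr[-1].round(3),(s*1000).astype(int)[:,[0,2]].tolist())
# height map max, 3cm grid
P=X[(d>0)]; P=P[(P[:,0]>.33)&(P[:,0]<.87)&(P[:,1]>-.3)&(P[:,1]<.36)]
g=np.full((22,18),-1); i=((.36-P[:,1])/.03).astype(int); j=((P[:,0]-.33)/.03).astype(int)
np.maximum.at(g,(i,j),(P[:,2]*1000).astype(int))
print("x",[round(.33+.03*j,2) for j in range(18)])
for i in range(22): print(round(.36-.03*i,2),g[i].tolist())
E
```

```text
head ((0.5395281314849854, -0.04127456992864609), (0.0976179912686348, 0.09365745633840561), 4.494861125946045) [ 0.48798753 -0.09010473] [0.59159688 0.00724893]
266 [ 0.488 -0.005  0.136] [ 0.585 -0.     0.146] [[560, 149], [562, 147], [565, 147], [567, 147], [569, 142], [572, 145], [574, 143], [577, 143], [580, 148], [582, 150], [585, 145]]
270 [ 0.49  -0.016  0.137] [ 0.586 -0.012  0.149] [[560, 146], [563, 149], [566, 150], [568, 145], [570, 145], [602, 1259], [575, 142], [578, 139], [580, 148], [583, 149], [585, 149]]
274 [ 0.491 -0.027  0.138] [ 0.587 -0.022  0.146] [[561, 150], [564, 149], [566, 148], [569, 143], [571, 139], [574, 144], [576, 138], [579, 147], [581, 150], [584, 150], [586, 146]]
278 [ 0.492 -0.037  0.137] [ 0.588 -0.035  0.155] [[562, 149], [565, 146], [567, 151], [570, 143], [572, 146], [575, 141], [577, 144], [580, 144], [582, 150], [585, 144], [587, 154]]
282 [ 0.493 -0.047  0.135] [ 0.588 -0.043  0.149] [[563, 151], [566, 148], [568, 148], [570, 142], [573, 142], [576, 148], [578, 144], [580, 140], [583, 150], [585, 150], [588, 148]]
286 [ 0.492 -0.058  0.
[... 1637 characters left out ...]
, 6, 36, 40, 36, 16, 193, 533, 533]
-0.03 [-1, 4, 5, 5, 6, 179, -1, 153, 154, 4, 6, 39, 40, 39, 15, 141, 491, 487]
-0.06 [-1, 4, 6, 5, 5, 180, 167, 165, 153, 4, 6, 39, 40, 37, 14, 16, 355, 452]
-0.09 [-1, 5, 18, 5, 5, 137, 122, 12, 7, 5, 6, 3, 5, 7, 5, 17, 136, 345]
-0.12 [-1, 5, 17, 5, 4, 5, 7, 5, 4, 4, 4, 6, 8, 8, 5, 16, 21, 140]
-0.15 [-1, 6, 17, 11, 6, 5, 6, 6, 6, 34, 32, 32, 7, 6, 5, 5, 13, 81]
-0.18 [-1, 5, 18, 12, 6, 8, 5, 5, 5, 32, 34, 34, 27, 7, 7, 5, 51, 90]
-0.21 [-1, 4, 15, 5, 101, 101, 100, 6, 4, 8, 34, 33, 32, 6, 5, 38, 97, 104]
-0.24 [-1, 5, 6, 17, 123, 122, 122, 6, 7, 6, 26, 33, 5, 7, 5, 61, 95, 119]
-0.27 [-1, 4, 25, 32, 121, 122, 120, 34, 6, 5, 6, 5, 4, 8, 43, 87, 108, 118]
```

Request:
move_arm([
  [[0, 3, -4, -3, 0.06], [0, 6, -8, -3, 0.12], [0, 9, -12, -3, 0.18], [0, 12, -16, -3, 0.24], [0, 15, -20, -3, 0.3], [0, 18, -24, -3, 0.36], [0, 21, -28, -3, 0.42], [0, 24, -32, -3, 0.48], [0, 27, -36, -3, 0.54], [0, 30, -39, -3, 0.593]],
])

```text
t: 1.1
tool_pos: [0.3642, -0.109, 0.2525]
tool_rot: [3.141, -0.001, -0.227]
ft_force: [2.1, -0.3, -0.1]
opening: 0.0868
finger_force: 0.0
```

Request:
move_arm([
  [[0, 0.4, -4.5, 0, 0], [0, 0.8, -9, 0, 0], [0, 1.2, -13.5, 0, 0], [0, 1.6, -18, 0, 0], [0, 2, -22.5, 0, 0], [0, 2.3, -27, 0, 0], [0, 2.5, -30.9, 0, 0], [0, 2.5, -30.9, 0, 0], [0, 2.5, -30.9, 0, 0], [0, 2.5, -30.9, 0, 0]],
])

```text
t: 2.1
tool_pos: [0.4572, 0.1839, 0.2521]
tool_rot: [3.141, 0.001, -0.225]
ft_force: [-0.3, 0.0, 0.5]
opening: 0.0869
finger_force: 0.0
```

```bash
python3 - <<'E'
from h import *
z=np.load("scene0.npz"); p,d=z["p"],z["d"]; m={k:z[k] for k in("fx","fy","cx","cy","R","t")}
X=cloud(d,m); k=(d>0)&(X[...,0]>.68)&(X[...,0]<.8)&(X[...,1]>-.06)&(X[...,1]<.1)&(X[...,2]>.1)&(X[...,2]<.45)
P=X[k]; v,u=np.nonzero(k); o=np.argsort(P[:,0]); 
for i in o[:30]: print(u[i],v[i],P[i].round(3))
s=bot.observe(); print(s["tool_pos"],s["tool_rot"])
p,d,m=grab("wrist"); save("w1.png",p); np.savez("w1.npz",p=p,d=d,**{k:np.array(v) for k,v in m.items()})
X=cloud(d,m); hsv=cv2.cvtColor(p,cv2.COLOR_RGB2HSV); H,S,V=[hsv[...,i].astype(int) for i in range(3)]
k=((H<8)|(H>172))&(S>150)&(V>90)&(d>0)&(X[...,2]>.087)&(X[...,2]<.1)
n,l,st,c=cv2.connectedComponentsWithStats(k.astype(np.uint8)); i=1+st[1:,4].argmax(); P=X[l==i]
print(st[i],c[i],P.mean(0),cv2.minAreaRect(P[:,:2].astype(np.float32)))
E
```

```text
350 236 [0.733 0.1   0.137]
350 237 [0.734 0.1   0.13 ]
349 241 [0.734 0.098 0.108]
350 238 [0.734 0.099 0.126]
349 242 [0.735 0.098 0.101]
350 239 [0.735 0.098 0.121]
351 237 [0.735 0.097 0.137]
350 240 [0.736 0.098 0.115]
351 238 [0.736 0.095 0.135]
350 241 [0.736 0.097 0.111]
350 242 [0.736 0.094 0.111]
351 239 [0.737 0.095 0.129]
350 243 [0.737 0.094 0.104]
351 240 [0.737 0.094 0.124]
350 244 [0.737 0.092 0.101]
351 241 [0.738 0.093 0.121]
352 236 [0.738 0.099 0.14 ]
352 239 [0.738 0.09  0.139]
351 242 [0.738 0.092 0.115]
352 237 [0.739 0.099 0.133]
351 243 [0.739 0.09  0.113]
352 238 [0.739 0.097 0.131]
352 240 [0.739 0.091 0.131]
351 245 [0.739 0.086 0.109]
352 241 [0.739 0.09  0.127]
351 244 [0.74  0.091 0.105]
353 237 [0.74  0.095 0.141]
352 242 [0.74 0.09 0.12]
352 243 [0.741 0.088 0.118]
353 239 [0.741 0.092 0.137]
[0.45720943 0.18390778 0.25214525] [ 3.14074911e+00  7.00010562e-04 -2.24569040e-01]
[246 196  48  15 628] [269.11146497 203.06369427] [0.45563528 0.19320077 0.09176081] ((0.45500707626342773, 0.1930762231349945), (0.045866236090660095, 0.013417608104646206), 77.3931655883789)
```

View pics/w1.png

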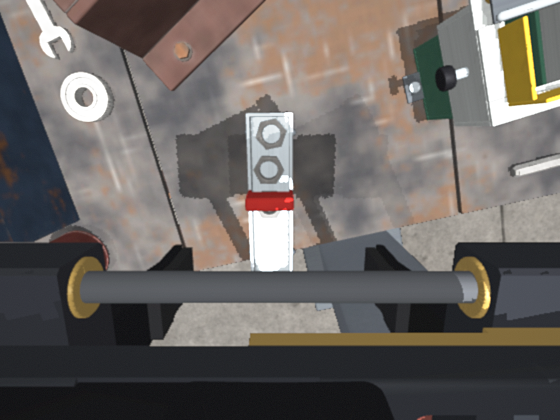

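Request:
move_arm([
  [[0, -0.2, -0.4, 3, 0], [0, -0.35, -0.8, 6, 0], [0, -0.35, -0.8, 9, 0], [0, -0.35, -0.8, 12, 0], [0, -0.35, -0.8, 14.5, 0], [0, -0.35, -0.8, 16.5, 0], [0, -0.35, -0.8, 18, 0], [0, -0.35, -0.8, 19, 0], [0, -0.35, -0.8, 19.5, 0], [0, -0.35, -0.8, 19.5, 0]],
])

```text
t: 3.15
tool_pos: [0.4559, 0.1927, 0.0574]
tool_rot: [3.141, 0.0, -0.225]
ft_force: [0.5, -0.7, -0.4]
opening: 0.087
finger_force: 0.0
```

Request:
move_arm([
  [[0.2, 0, 0, 0, 0], [0.4, 0, 0, 0, 0], [0.6, 0, 0, 0, 0], [1, 0, 0, 0, 0], [1, 0, 0, 0, 0], [1, 0, 0, 0, 0], [1, 0, 0, 0, 0], [1, 0, 0, 0, 0], [1, 0, 0, 0, 0], [1, 0, 0, 0, 0]],
])

```text
t: 4.15
tool_pos: [0.456, 0.1933, 0.0576]
tool_rot: [-3.141, -0.0, -0.224]
ft_force: [-0.2, 0.1, 1.9]
opening: 0.048
finger_force: 30.0
```

Request:
move_arm([
  [[1, 0, 0, -0.3, 0], [1, 0, 0, -1, 0], [1, 0, 0, -2.5, 0], [1, 0, 0, -4.5, 0], [1, 0, 0, -7, 0], [1, 0, 0, -9.5, 0], [1, 0, 0, -12, 0], [1, 0, 0, -14.5, 0], [1, 0, 0, -16, 0], [1, 0, 0, -16.5, 0]],
])

```text
t: 5.15
tool_pos: [0.4567, 0.1934, 0.2243]
tool_rot: [-3.14, -0.002, -0.224]
ft_force: [0.1, -0.2, -4.3]
opening: 0.048
finger_force: 30.0
```

```bash
cat >> h.py <<'E'
def chute_view(n,name):
    s=bot.observe(); print("pos",s["tool_pos"].round(4),s["tool_rot"].round(3),"F",s["ft_force"].round(2),"M",s["wrist_torque"].round(3),"t",round(s["t"],2))
    p,d,m=grab(n); save(name,p); return s,p,d,m,cloud(d,m)
E
python3 - <<'E'
from h import *
s,p,d,m,X=chute_view("scene","s2.png"); g=s["tool_pos"]
yaw=s["tool_rot"][2]; R=np.array([[np.cos(yaw),np.sin(yaw)],[-np.sin(yaw),np.cos(yaw)]])
L=(X[...,:2]-g[:2])@R.T; z=X[...,2]-g[2]-.019
k=(d>0)&(abs(L[...,0])<.12)&(abs(L[...,1])<.04)&(z<-.0)&(z>-.12)
v,u=np.nonzero(k); print(len(u),u.min(),u.max(),v.min(),v.max())
for a in np.arange(-.1,.12,.02):
    q=k&(L[...,0]>a)&(L[...,0]<a+.02); 
    if q.sum(): print(round(a,2),q.sum(),np.percentile(z[q],[2,25,50,75,98]).round(4))
c=p[max(v.min()-30,0):v.max()+30,max(u.min()-30,0):u.max()+30]; c=cv2.resize(c,None,fx=5,fy=5); c=c[:600,:800]; save("s2c.png",c); print(c.shape)
E
```

```text
pos [0.4567 0.1934 0.2243] [-3.14e+00 -2.00e-03 -2.24e-01] F [ 0.14 -0.18 -4.28] M [ 0.033  0.057 -0.02 ] t 5.15
816 208 282 167 207
-0.1 134 [-0.0691 -0.0557 -0.0517 -0.0379 -0.0289]
-0.08 17 [-0.0717 -0.0478 -0.0348 -0.0307 -0.0275]
0.0 75 [-0.0571 -0.0528 -0.0432 -0.0383 -0.0011]
0.02 159 [-0.0586 -0.0505 -0.0419 -0.0371 -0.0279]
0.04 163 [-0.0591 -0.0534 -0.0442 -0.0378 -0.0293]
0.06 174 [-0.0718 -0.0526 -0.042  -0.0385 -0.028 ]
0.08 71 [-0.0582 -0.0471 -0.0378 -0.031  -0.0261]
(500, 670, 3)
```

View pics/s2c.png

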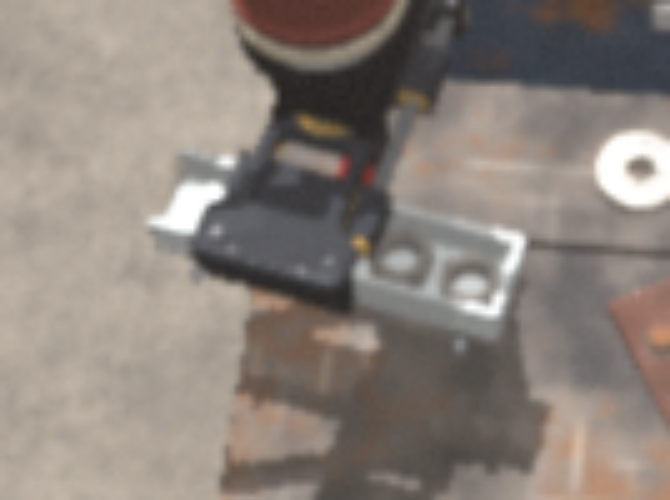

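```bash
python3 - <<'E'
from h import *
z=np.load("scene0.npz"); d=z["d"]; m={k:z[k] for k in("fx","fy","cx","cy","R","t")}
P=cloud(d,m)[d>0]
P=P[(P[:,0]>.6)&(P[:,0]<.95)]
for y in np.arange(-.15,.2,.025):
    r=[]
    for a,b in((.1,.2),(.2,.3),(.3,.45),(.45,.9)):
        q=P[(P[:,1]>=y)&(P[:,1]<y+.025)&(P[:,2]>a)&(P[:,2]<b),0]; r.append((len(q),round(float(np.sort(q)[min(2,len(q)-1)]),3)) if len(q) else None)
    print(round(y,3),r)
E
```

```text
-0.15 [(130, 0.853), None, None, None]
-0.125 [(491, 0.84), (21, 0.92), (245, 0.868), None]
-0.1 [(683, 0.827), (88, 0.864), (820, 0.825), None]
-0.075 [(512, 0.814), (124, 0.85), (1116, 0.816), (63, 0.85)]
-0.05 [(337, 0.8), (98, 0.833), (1144, 0.835), (378, 0.836)]
-0.025 [(295, 0.787), (103, 0.821), (252, 0.826), (1053, 0.823)]
-0.0 [(252, 0.774), (281, 0.752), (42, 0.754), (1008, 0.821)]
0.025 [(263, 0.76), (581, 0.744), (274, 0.747), (915, 0.806)]
0.05 [(147, 0.747), (206, 0.775), (190, 0.748), (687, 0.801)]
0.075 [(194, 0.734), (163, 0.767), (193, 0.807), (505, 0.793)]
0.1 [(268, 0.722), (293, 0.753), (183, 0.794), (479, 0.78)]
0.125 [(259, 0.706), (304, 0.739), (179, 0.781), (521, 0.766)]
0.15 [(273, 0.693), (315, 0.725), (180, 0.768), (674, 0.752)]
0.175 [(222, 0.681), (310, 0.712), (176, 0.754), (1407, 0.739)]
```

Request:
move_arm([
  [[1, 0.3, 0.5, -0.5, -0.01], [1, 1.2, 1.3, -1.5, -0.03], [1, 2.6, 2.1, -2.5, -0.06], [1, 4.6, 3.3, -3, -0.1], [1, 7, 4.4, -3, -0.15], [1, 9.6, 5.5, -3, -0.2], [1, 12, 6.6, -3, -0.25], [1, 13.8, 7.3, -3, -0.28], [1, 14.8, 7.8, -3, -0.3], [1, 15, 8, -3, -0.302]],
])

```text
t: 6.2
tool_pos: [0.5844, 0.0804, 0.2504]
tool_rot: [3.141, 0.003, 0.077]
ft_force: [-1.2, 0.1, -5.2]
opening: 0.0478
finger_force: 30.0
```

Request:
move_arm([
  [[1, 0.2, 0.6, 0, 0], [1, 0.6, 2, 0, 0], [1, 1.2, 4, 0, 0], [1, 2, 6.2, 0, 0], [1, 3, 8.4, 0, 0], [1, 4, 10, 0, 0], [1, 5, 11.2, 0, 0], [1, 5.8, 11.7, 0, 0], [1, 6.2, 11.7, 0, 0], [1, 6.2, 11.7, 0, 0]],
])

```text
t: 7.2
tool_pos: [0.6554, -0.0295, 0.2523]
tool_rot: [-3.141, 0.0, 0.078]
ft_force: [-0.7, -0.2, -4.8]
opening: 0.0479
finger_force: 30.0
```

```bash
python3 - <<'E'
from h import *
s,p,d,m,X=chute_view("scene","s3.png")
save("s3c.png",cv2.resize(p[230:330,240:380],None,fx=5.7,fy=5.7,interpolation=cv2.INTER_CUBIC))
g=s["tool_pos"]; yaw=s["tool_rot"][2]; R=np.array([[np.cos(yaw),np.sin(yaw)],[-np.sin(yaw),np.cos(yaw)]])
L=(X[...,:2]-g[:2])@R.T; z=X[...,2]-g[2]-.019
for a in np.arange(-.12,.12,.02):
    q=(d>0)&(L[...,0]>a)&(L[...,0]<a+.02)&(abs(L[...,1])<.04)&(z>-.09)&(z<0)
    if q.sum(): print(round(a,2),q.sum(),np.percentile(z[q],[2,50,90,98]).round(4),np.percentile(L[q][:,1],[3,97]).round(4))
p,d,m=grab("side"); save("side3.png",p)
E
```

```text
pos [ 0.6554 -0.0295  0.2523] [-3.141  0.     0.078] F [-0.7  -0.24 -4.75] M [ 0.057  0.088 -0.003] t 7.2
-0.12 26 [-0.0581 -0.0536 -0.0311 -0.03  ] [-0.0272  0.0199]
-0.1 228 [-0.0711 -0.0541 -0.0311 -0.0275] [-0.0274  0.0199]
-0.08 195 [-0.0609 -0.0537 -0.031  -0.0285] [-0.0272  0.0203]
-0.06 213 [-0.0589 -0.0534 -0.032  -0.0288] [-0.0268  0.0205]
-0.04 85 [-0.059  -0.0537 -0.0302 -0.0272] [-0.0264  0.0208]
-0.02 8 [-0.0482 -0.0186 -0.0096 -0.0092] [0.0047 0.0195]
0.0 14 [-0.0506 -0.0363 -0.0293 -0.0287] [0.0183 0.0201]
0.02 18 [-0.0521 -0.0411 -0.0295 -0.0266] [0.0159 0.0206]
0.04 76 [-0.0551 -0.0397 -0.0306 -0.0278] [-0.026   0.0223]
0.06 213 [-0.0706 -0.0435 -0.0309 -0.0287] [-0.0262  0.0221]
0.08 84 [-0.057  -0.0388 -0.0297 -0.0276] [-0.0254  0.0207]
```

View pics/s3c.png

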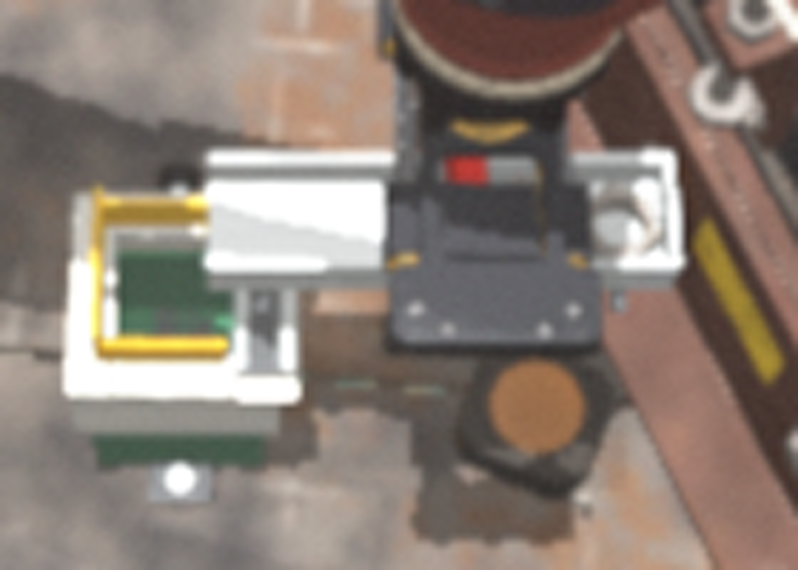

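Request:
move_arm([
  [[1, 0, 0, 0.3, 0], [1, 0, 0, 0.8, 0], [1, 0, 0, 1.3, 0], [1, 0, 0, 1.8, 0], [1, 0, 0, 2.3, 0], [1, 0, 0, 2.7, 0], [1, 0, 0, 3, 0], [1, 0, 0, 3.2, 0], [1, 0, 0, 3.2, 0], [1, 0, 0, 3.2, 0]],
])

```text
t: 8.3
tool_pos: [0.6554, -0.0299, 0.2207]
tool_rot: [3.142, -0.0, 0.078]
ft_force: [1.0, 0.1, -5.5]
opening: 0.048
finger_force: 30.0
```

```bash
python3 - <<'E'
from h import *
s,p,d,m,X=chute_view("scene","s4.png")
save("s4c.png",cv2.resize(p[245:305,245:345],None,fx=8,fy=8,interpolation=cv2.INTER_CUBIC))
g=s["tool_pos"]; yaw=.078; R=np.array([[np.cos(yaw),np.sin(yaw)],[-np.sin(yaw),np.cos(yaw)]])
L=(X[...,:2]-g[:2])@R.T; z=X[...,2]-g[2]-.019
q=(d>0)&(abs(L[...,0])<.13)&(abs(L[...,1])<.035)&(abs(z+.0295)<.004)
print("walltop",np.percentile(L[q],[0.5,1,3,97,99,99.5],axis=0).round(4).tolist())
B=(X[...,:2]-np.array([.575,-.038]))@R.T
q=(d>0)&(abs(B[...,0])<.016)&(B[...,1]>-.05)&(B[...,1]<.05)&(X[...,2]>.125)&(X[...,2]<.17)
v,u=np.nonzero(q)
for i in range(0,len(v)):
    if u[i]%1==0 and v[i]%3==0: print(v[i],u[i],(B[v[i],u[i]]*1000).round(1),round(X[v[i],u[i],2]*1000),p[v[i],u[i]])
E
```

```text
pos [ 0.6554 -0.0299  0.2207] [ 3.142 -0.     0.078] F [ 0.98  0.14 -5.48] M [0.043 0.042 0.017] t 8.3
walltop [[-0.1022, -0.0275], [-0.1015, -0.0273], [-0.0992, -0.027], [0.0851, 0.0224], [0.086, 0.0228], [0.0862, 0.0228]]
285 281 [-11.8 -13.9] 147 [151 161 153]
285 282 [ -9.3 -15.1] 151 [159 162 159]
285 283 [ -6.8 -14.6] 150 [136 137 135]
285 284 [ -4.3 -20.8] 169 [117 117 116]
285 286 [  0.5 -21. ] 170 [120 120 120]
285 288 [  5.5 -13.5] 147 [127 129 127]
285 289 [  8.  -15.1] 152 [147 148 147]
285 290 [ 10.5 -14.5] 150 [166 168 166]
285 291 [ 12.9 -14.3] 149 [159 158 155]
288 281 [-11.7 -21.8] 148 [186 196 190]
288 282 [ -9.2 -22.2] 150 [215 218 217]
288 283 [ -6.8 -21.3] 147 [160 162 161]
288 284 [ -4.2 -28.4] 169 [121 123 123]
288 285 [ -1.8 -28.4] 169 [131 134 133]
288 287 [  3.  -27.9] 167 [113 114 115]
288 288 [  5.6 -19.7] 142 [137 139 139]
288 289 [  8.  -22.3] 150 [189 192 191]
288 290 [ 10.5 -22.3] 150 [225 227 226]
288 291 [ 12.9 -23. ] 153 [194 195 191]
291 281 [-11.6 -28.4] 145 [242 246 247]
291 282 [ -9.1 -29.8] 149 [255 255 255]
291 283 [ -6.7 -29.4] 148 [216 220 2
[... 943 characters left out ...]
 ] 133 [255 255 255]
297 284 [ -4.2 -39.7] 132 [255 255 255]
297 285 [ -1.7 -39.3] 131 [255 255 255]
297 286 [  0.8 -40.2] 134 [255 255 255]
297 287 [  3.3 -39. ] 130 [255 255 255]
297 288 [  5.8 -39.1] 131 [255 255 255]
297 289 [  8.3 -38.7] 129 [255 255 255]
297 290 [ 10.7 -39.1] 131 [255 255 255]
297 291 [ 13.1 -40.1] 134 [255 255 255]
300 280 [-14.  -45.6] 126 [166 162 156]
300 281 [-11.6 -45.7] 127 [188 184 178]
300 282 [ -9.1 -45.3] 126 [230 228 223]
300 283 [ -6.6 -45.7] 127 [236 234 230]
300 284 [ -4.1 -45.6] 126 [237 234 230]
300 285 [ -1.6 -45.2] 125 [236 233 228]
300 286 [  0.8 -46.4] 130 [236 233 229]
300 287 [  3.3 -45.8] 127 [236 233 228]
300 288 [  5.8 -46. ] 128 [237 233 229]
```

View pics/s4c.png

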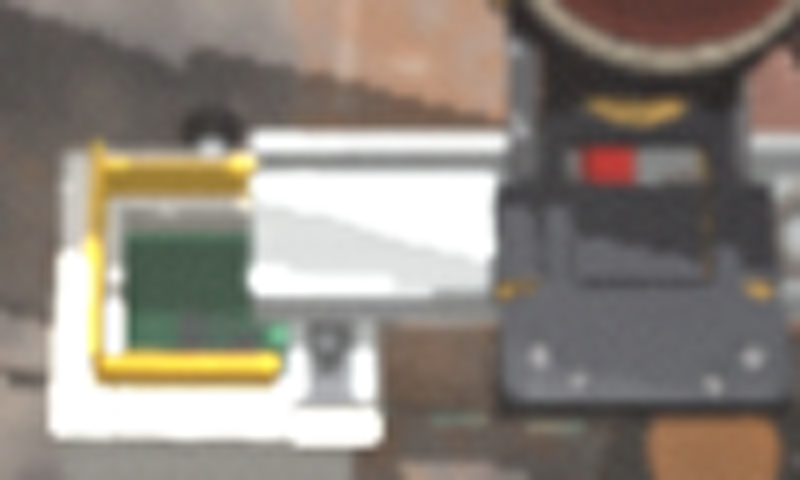

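Request:
move_arm([
  [[1, 0.1, 0, 0.2, 0], [1, 0.1, 0, 0.4, 0], [1, 0.1, 0, 0.6, 0], [1, 0.1, 0, 0.8, 0], [1, 0.1, 0, 1, 0], [1, 0.1, 0, 1.2, 0], [1, 0.1, 0, 1.3, 0], [1, 0.1, 0, 1.4, 0], [1, 0.1, 0, 1.5, 0], [1, 0.1, 0, 1.5, 0]],
])

```text
t: 9.35
tool_pos: [0.6562, -0.0299, 0.2054]
tool_rot: [-3.142, 0.0, 0.078]
ft_force: [-0.3, 0.7, -4.5]
opening: 0.0477
finger_force: 30.0
```

```bash
cat >> h.py <<'E'
def ft(n=4):
    F=[];M=[]
    for i in range(n):
        s=bot.observe(); F.append(s["ft_force"]); M.append(s["wrist_torque"]); 
        if i<n-1: bot.read_camera("wrist")
    print("pos",s["tool_pos"].round(4),"F",np.mean(F,0).round(2),"+-",np.std(F,0).round(2),"M",np.mean(M,0).round(3),"t",round(s["t"],2))
E
python3 -c "
from h import *
ft()"
```

```text
pos [ 0.6564 -0.0299  0.2056] F [-0.21  0.31 -4.53] +- [0.51 0.22 0.17] M [0.048 0.076 0.017] t 9.5
```

Request:
move_arm([
  [[1, 0, 0, 0.05, 0], [1, 0, 0, 0.1, 0], [1, 0, 0, 0.15, 0], [1, 0, 0, 0.2, 0], [1, 0, 0, 0.25, 0], [1, 0, 0, 0.3, 0], [1, 0, 0, 0.35, 0], [1, 0, 0, 0.4, 0], [1, 0, 0, 0.4, 0], [1, 0, 0, 0.4, 0]],
])

```text
t: 10.5
tool_pos: [0.6564, -0.0299, 0.2017]
tool_rot: [3.142, -0.0, 0.078]
ft_force: [-0.6, -0.4, -3.6]
opening: 0.0474
finger_force: 30.0
```

```bash
python3 -c "
from h import *
ft()"
```

```text
pos [ 0.6564 -0.0299  0.2017] F [-0.43 -0.15 -3.73] +- [0.23 0.28 0.42] M [-0.012  0.089 -0.011] t 10.65
```

Request:
move_arm([
  [[1, 0, 0, 0.03, 0], [1, 0, 0, 0.06, 0], [1, 0, 0, 0.09, 0], [1, 0, 0, 0.12, 0], [1, 0, 0, 0.15, 0], [1, 0, 0, 0.18, 0], [1, 0, 0, 0.2, 0], [1, 0, 0, 0.2, 0], [1, 0, 0, 0.2, 0], [1, 0, 0, 0.2, 0]],
])

```text
t: 11.65
tool_pos: [0.6565, -0.0299, 0.1997]
tool_rot: [3.142, -0.0, 0.078]
ft_force: [1.0, 0.3, -1.6]
opening: 0.048
finger_force: 30.0
```

```bash
python3 -c "
from h import *
ft()"
```

```text
pos [ 0.6565 -0.0298  0.1997] F [ 1.28  0.45 -2.  ] +- [0.32 0.09 0.32] M [ 0.065 -0.103 -0.01 ] t 11.8
```

Request:
move_arm([
  [[0.7, 0, 0, -0.1, 0], [0.7, 0, 0, -0.2, 0], [0.6, 0, 0, -0.2, 0], [0.6, 0, 0, -0.2, 0], [0.5, 0, 0, -0.2, 0], [0.5, 0, 0, -0.2, 0], [0.5, 0, 0, -0.2, 0], [0.5, 0, 0, -0.2, 0], [0.5, 0, 0, -0.2, 0], [0.5, 0, 0, -0.2, 0]],
])

```text
t: 12.8
tool_pos: [0.6563, -0.0299, 0.2015]
tool_rot: [-3.142, 0.0, 0.078]
ft_force: [0.9, -0.0, -3.5]
opening: 0.0478
finger_force: 30.0
```

Request:
move_arm([
  [[0.48, 0, 0, 0, 0], [0.48, 0, 0, 0, 0], [0.48, 0, 0, 0, 0], [0.47, 0, 0, 0, 0], [0.47, 0, 0, 0, 0], [0.47, 0, 0, 0, 0], [0.465, 0, 0, 0, 0], [0.465, 0, 0, 0, 0], [0.465, 0, 0, 0, 0], [0.465, 0, 0, 0, 0]],
])

```text
t: 13.8
tool_pos: [0.6563, -0.0299, 0.2015]
tool_rot: [-3.142, 0.0, 0.078]
ft_force: [-0.4, -0.2, -2.5]
opening: 0.0479
finger_force: 30.0
```

Request:
move_arm([
  [[0.455, 0, 0, 0.05, 0], [0.455, 0, 0, 0.1, 0], [0.455, 0, 0, 0.15, 0], [0.455, 0, 0, 0.2, 0], [0.455, 0, 0, 0.25, 0], [0.455, 0, 0, 0.3, 0], [0.455, 0, 0, 0.35, 0], [0.455, 0, 0, 0.38, 0], [0.455, 0, 0, 0.38, 0], [0.455, 0, 0, 0.38, 0]],
])

```text
t: 14.8
tool_pos: [0.6567, -0.0299, 0.1981]
tool_rot: [3.141, -0.001, 0.078]
ft_force: [2.2, 0.5, -0.4]
opening: 0.0475
finger_force: 17.7
```

```bash
python3 -c "
from h import *
ft(3)"
```

```text
pos [ 0.6566 -0.0299  0.198 ] F [ 2.71  0.33 -0.76] +- [0.38 0.2  0.32] M [-0.006 -0.27   0.056] t 14.9
```

Request:
move_arm([
  [[0.454, 0, 0, 0, 0], [0.454, 0, 0, 0, 0], [0.453, 0, 0, 0, 0], [0.453, 0, 0, 0, 0], [0.453, -0.03, 0, -0.03, 0], [0.453, -0.06, 0, -0.06, 0], [0.453, -0.09, 0, -0.09, 0], [0.453, -0.12, 0, -0.12, 0], [0.453, -0.15, 0, -0.15, 0], [0.453, -0.15, 0, -0.15, 0]],
])

```text
t: 15.9
tool_pos: [0.6553, -0.03, 0.1996]
tool_rot: [3.141, -0.001, 0.078]
ft_force: [4.6, -0.3, -2.8]
opening: 0.0476
finger_force: 12.3
```

```bash
cat >> h.py <<'E'
def tilt():
    s,p,d,m,X=chute_view("scene","tilt.png")
    g=s["tool_pos"]+[0,0,.019]; yaw=.078; c,q=np.cos(yaw),np.sin(yaw); R=np.array([[c,q],[-q,c]])
    L=(X[...,:2]-g[:2])@R.T; z=X[...,2]-g[2]; k=(d>0)&(X[...,2]>.13)&(abs(L[...,0])<.13)
    P=np.stack([L[...,0],L[...,1],z],-1)
    # upper rim of the near (-y) and far wall: highest z in x slices away from gripper
    xs,zs=[],[]
    for a in list(np.arange(-.1,-.05,.01))+list(np.arange(.05,.085,.01)):
        w=k&(L[...,0]>=a)&(L[...,0]<a+.01)&(abs(L[...,1])<.035)&(z<.02+.6*max(a,0))
        if w.sum()>5:
            zz=z[w]; t=np.percentile(zz,95); xs.append(a+.005); zs.append(t)
    f=np.polyfit(xs,zs,1); print("tilt",round(float(np.arctan(f[0])),3),"rim z at 0",round(f[1],4),np.round(zs,4))
E
python3 -c "
from h import *
ft(2); tilt()"
```

```text
pos [ 0.6553 -0.0299  0.1995] F [ 4.94 -0.11 -3.03] +- [0.33 0.18 0.28] M [ 0.069 -0.918 -0.039] t 15.95
pos [ 0.6553 -0.0299  0.1995] [ 3.142e+00 -1.000e-03  7.800e-02] F [ 5.27  0.08 -3.31] M [ 0.046 -0.963  0.004] t 15.95
tilt -0.024 rim z at 0 -0.0302 [-0.0279 -0.0291 -0.0289 -0.0281 -0.0275 -0.0309 -0.0341 -0.0326 -0.0304]
```

Request:
move_arm([
  [[0.453, -0.02, 0, 0, 0], [0.453, -0.05, 0, 0, 0], [0.453, -0.08, 0, 0, 0], [0.453, -0.11, 0, 0, 0], [0.453, -0.14, 0, 0, 0], [0.453, -0.17, 0, 0, 0], [0.453, -0.2, 0, 0, 0], [0.453, -0.2, 0, 0, 0], [0.453, -0.2, 0, 0, 0], [0.453, -0.2, 0, 0, 0]],
])

```text
t: 17.0
tool_pos: [0.6537, -0.0303, 0.1999]
tool_rot: [3.141, -0.002, 0.078]
ft_force: [5.8, -0.5, -1.7]
opening: 0.0479
finger_force: 12.4
```

```bash
python3 -c "
from h import *
ft(2); tilt()"
```

```text
pos [ 0.6537 -0.0303  0.1999] F [ 5.77  0.   -2.33] +- [0.06 0.48 0.59] M [-0.002 -1.146  0.032] t 17.05
pos [ 0.6537 -0.0303  0.1999] [ 3.141e+00 -2.000e-03  7.800e-02] F [ 5.71  0.48 -2.92] M [-0.048 -1.198 -0.007] t 17.05
tilt 0.0 rim z at 0 -0.0299 [-0.0299 -0.0308 -0.0305 -0.0289 -0.0291 -0.0304 -0.0304 -0.031  -0.0284]
```

Request:
move_arm([
  [[0.453, 0, 0, 0.1, 0], [0.453, 0, 0, 0.2, 0], [0.453, -0.1, 0, 0.15, 0], [0.453, -0.22, 0, 0.02, 0], [0.453, -0.35, 0, -0.1, 0], [0.453, -0.48, 0, -0.22, 0], [0.453, -0.6, 0, -0.35, 0], [0.453, -0.7, 0, -0.45, 0], [0.453, -0.76, 0, -0.5, 0], [0.453, -0.76, 0, -0.5, 0]],
])

```text
t: 18.1
tool_pos: [0.6467, -0.0309, 0.2057]
tool_rot: [3.141, -0.004, 0.078]
ft_force: [7.2, 0.5, -0.6]
opening: 0.0478
finger_force: 12.4
```

```bash
python3 -c "
from h import *
ft(2); tilt()"
```

```text
pos [ 0.6466 -0.0309  0.2056] F [ 6.42  0.57 -0.77] +- [0.76 0.12 0.18] M [ 1.400e-02 -1.246e+00  1.000e-03] t 18.15
pos [ 0.6466 -0.0309  0.2056] [ 3.141 -0.004  0.078] F [ 5.67  0.69 -0.95] M [ 0.023 -1.253 -0.03 ] t 18.15
tilt 0.087 rim z at 0 -0.0299 [-0.0385 -0.037  -0.0361 -0.0351 -0.035  -0.0253 -0.0252 -0.0248 -0.0201]
```

Request:
move_arm([
  [[0.453, -0.16, 0, -0.15, 0], [0.453, -0.35, 0, -0.3, 0], [0.453, -0.55, 0, -0.47, 0], [0.453, -0.75, 0, -0.64, 0], [0.453, -0.96, 0, -0.8, 0], [0.453, -1.17, 0, -0.95, 0], [0.453, -1.38, 0, -1.09, 0], [0.453, -1.58, 0, -1.21, 0], [0.453, -1.73, 0, -1.3, 0], [0.453, -1.73, 0, -1.3, 0]],
])

```text
t: 19.2
tool_pos: [0.6291, -0.0322, 0.2188]
tool_rot: [3.141, -0.003, 0.078]
ft_force: [6.1, -0.2, -0.2]
opening: 0.048
finger_force: 12.3
```

```bash
python3 -c "
from h import *
ft(2); tilt()"
```

```text
pos [ 0.6291 -0.0323  0.2187] F [ 5.86  0.23 -0.14] +- [0.27 0.45 0.03] M [ 0.027 -1.049  0.02 ] t 19.25
pos [ 0.6291 -0.0323  0.2187] [ 3.141e+00 -3.000e-03  7.800e-02] F [ 5.59  0.68 -0.11] M [ 0.04  -1.038  0.073] t 19.25
tilt 0.306 rim z at 0 -0.0324 [-0.0723 -0.0544 -0.0547 -0.0502 -0.0477 -0.0153 -0.0119 -0.0095 -0.006 ]
```

Request:
move_arm([
  [[0.453, -0.2, 0, -0.13, 0], [0.453, -0.43, 0, -0.26, 0], [0.453, -0.68, 0, -0.4, 0], [0.453, -0.93, 0, -0.52, 0], [0.453, -1.2, 0, -0.65, 0], [0.453, -1.45, 0, -0.76, 0], [0.453, -1.7, 0, -0.87, 0], [0.453, -1.95, 0, -0.96, 0], [0.453, -1.95, 0, -0.96, 0], [0.453, -1.95, 0, -0.96, 0]],
])

```text
t: 20.3
tool_pos: [0.6093, -0.0338, 0.2278]
tool_rot: [3.141, -0.002, 0.078]
ft_force: [5.2, -0.5, 2.7]
opening: 0.0475
finger_force: 12.2
```

```bash
python3 -c "
from h import *
ft(2); tilt()
p=cv2.imread('pics/tilt.png'); cv2.imwrite('pics/t5.png',cv2.resize(p[225:315,240:360],None,fx=6.6,fy=6.6,interpolation=cv2.INTER_CUBIC))"
```

```text
pos [ 0.6094 -0.0338  0.2278] F [ 4.94 -0.72  2.5 ] +- [0.21 0.22 0.23] M [-0.064 -0.997  0.071] t 20.35
pos [ 0.6094 -0.0338  0.2278] [ 3.141e+00 -2.000e-03  7.800e-02] F [ 4.73 -0.93  2.27] M [-0.077 -0.908  0.044] t 20.35
tilt 0.483 rim z at 0 -0.0341 [-0.0814 -0.0813 -0.0703 -0.0691 -0.065  -0.0062  0.0002  0.0055  0.0114]
```

View pics/t5.png

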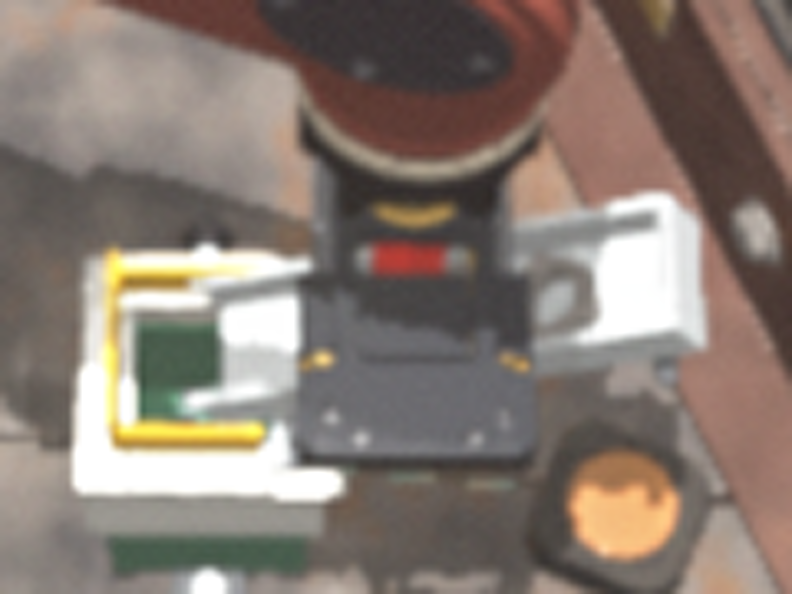

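Request:
move_arm([
  [[0.453, 0, 0, -0.05, 0], [0.453, 0, 0, -0.1, 0], [0.453, 0, 0, -0.15, 0], [0.453, 0, 0, -0.15, 0], [0.453, 0, 0, -0.15, 0], [0.453, 0, 0, -0.15, 0], [0.453, 0, 0, -0.15, 0], [0.453, 0, 0, -0.15, 0], [0.453, 0, 0, -0.15, 0], [0.453, 0, 0, -0.15, 0]],
])

```text
t: 21.4
tool_pos: [0.6085, -0.0336, 0.2283]
tool_rot: [3.142, 0.0, 0.078]
ft_force: [2.4, -0.9, 1.1]
opening: 0.048
finger_force: 12.2
```

```bash
python3 -c "
from h import *
ft(2); tilt()
p=cv2.imread('pics/tilt.png'); cv2.imwrite('pics/t6.png',cv2.resize(p[225:315,240:360],None,fx=6.6,fy=6.6,interpolation=cv2.INTER_CUBIC))"
```

```text
pos [ 0.6085 -0.0336  0.2283] F [ 2.47 -0.77  0.98] +- [0.09 0.13 0.07] M [-0.262 -0.499  0.026] t 21.45
pos [ 0.6085 -0.0336  0.2283] [3.142 0.    0.078] F [ 2.57 -0.64  0.91] M [-0.29  -0.503  0.006] t 21.45
tilt 0.501 rim z at 0 -0.0343 [-0.0834 -0.0826 -0.0754 -0.0696 -0.0658 -0.004   0.0008  0.0056  0.0141]
```

View pics/t6.png

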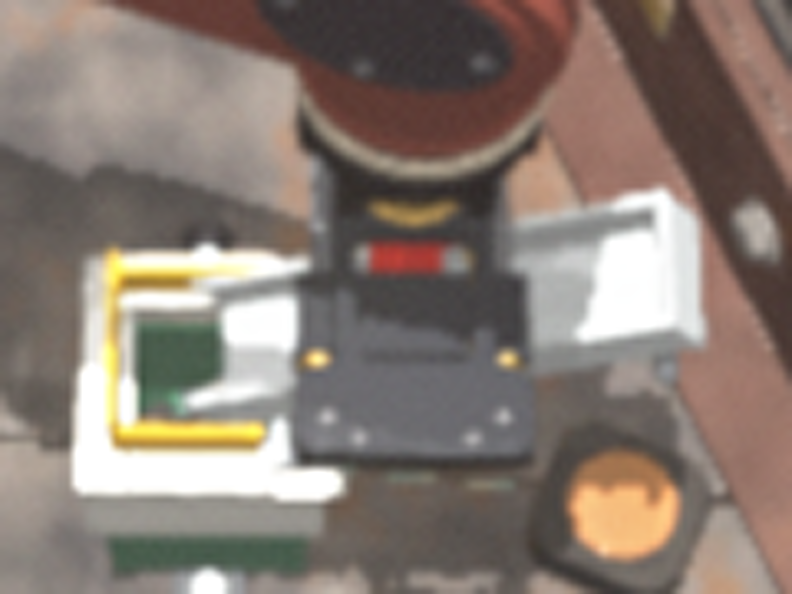

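Request:
move_arm([
  [[0.453, -0.2, 0, -0.07, 0], [0.453, -0.4, 0, -0.14, 0], [0.453, -0.6, 0, -0.2, 0], [0.453, -0.8, 0, -0.26, 0], [0.453, -1, 0, -0.32, 0], [0.453, -1.04, 0, -0.33, 0], [0.453, -1.04, 0, -0.33, 0], [0.453, -1.04, 0, -0.33, 0], [0.453, -1.04, 0, -0.33, 0], [0.453, -1.04, 0, -0.33, 0]],
])

```text
t: 22.5
tool_pos: [0.5982, -0.0343, 0.2315]
tool_rot: [-3.141, 0.0, 0.078]
ft_force: [3.4, 0.0, 1.2]
opening: 0.0475
finger_force: 12.1
```

```bash
python3 -c "
from h import *
ft(2); tilt()
p,d,m=grab('wrist'); a=p
p,d,m=grab('side'); save('x.png',np.hstack([cv2.resize(a,(400,300)),cv2.resize(p[200:305,250:390],(400,300))]))"
```

```text
pos [ 0.5982 -0.0343  0.2315] F [3.28 0.12 0.78] +- [0.14 0.12 0.37] M [-0.007 -0.578  0.025] t 22.55
pos [ 0.5982 -0.0343  0.2315] [-3.141  0.     0.078] F [3.14 0.23 0.41] M [ 0.015 -0.572  0.033] t 22.55
tilt 0.553 rim z at 0 -0.0325 [-0.0723 -0.0853 -0.0849 -0.08   -0.0754  0.0007  0.0071  0.0149  0.024 ]
```

View pics/x.png

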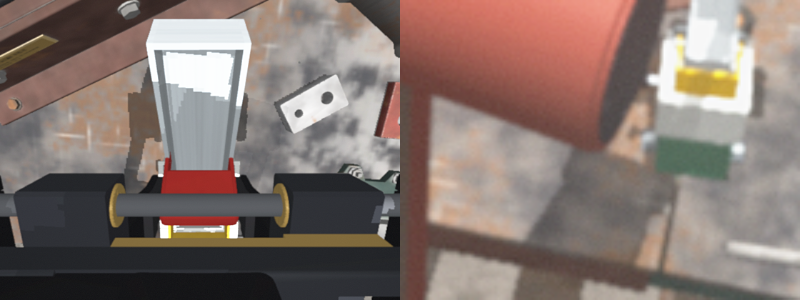

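Request:
move_arm([
  [[0.453, 0, 0, 0, 0], [0.453, 0, 0, 0, 0], [0.453, 0, 0, 0, 0], [0.453, 0.08, 0, 0, 0], [0.453, 0.18, 0, 0, 0], [0.453, 0.28, 0, 0.02, 0], [0.453, 0.38, 0, 0.04, 0], [0.453, 0.48, 0, 0.06, 0], [0.453, 0.6, 0, 0.08, 0], [0.453, 0.6, 0, 0.08, 0]],
])

```text
t: 23.7
tool_pos: [0.6042, -0.0339, 0.2306]
tool_rot: [-3.142, 0.0, 0.078]
ft_force: [1.0, -0.6, 1.3]
opening: 0.0476
finger_force: 12.1
```

```bash
python3 -c "
from h import *
ft(2); tilt()"
```

```text
pos [ 0.6042 -0.0339  0.2306] F [ 0.78 -0.64  1.15] +- [0.18 0.07 0.13] M [-0.053 -0.008  0.008] t 23.75
pos [ 0.6042 -0.0339  0.2306] [-3.142  0.     0.078] F [ 0.6  -0.71  1.02] M [-0.081 -0.027  0.022] t 23.75
tilt 0.521 rim z at 0 -0.0339 [-0.0811 -0.0829 -0.0801 -0.0732 -0.0683 -0.0027  0.0013  0.0083  0.019 ]
```

Request:
move_arm([
  [[0.453, 0.1, 0, 0.02, 0], [0.453, 0.2, 0, 0.04, 0], [0.453, 0.3, 0, 0.06, 0], [0.453, 0.4, 0, 0.08, 0], [0.453, 0.5, 0, 0.1, 0], [0.453, 0.6, 0, 0.13, 0], [0.453, 0.7, 0, 0.16, 0], [0.453, 0.8, 0, 0.19, 0], [0.453, 0.9, 0, 0.22, 0], [0.453, 1, 0, 0.25, 0]],
])

```text
t: 24.8
tool_pos: [0.6142, -0.0332, 0.2282]
tool_rot: [-3.142, 0.0, 0.078]
ft_force: [0.2, -1.0, -1.1]
opening: 0.0477
finger_force: 12.1
```

```bash
python3 -c "
from h import *
ft(2); tilt()"
```

```text
pos [ 0.6143 -0.0331  0.2282] F [ 0.69 -0.26 -0.48] +- [0.53 0.72 0.59] M [-0.059  0.073  0.019] t 24.85
pos [ 0.6143 -0.0331  0.2282] [-3.142  0.     0.078] F [1.21 0.46 0.1 ] M [-0.084  0.05  -0.004] t 24.85
tilt 0.449 rim z at 0 -0.0353 [-0.0822 -0.0804 -0.0686 -0.0654 -0.0599 -0.0088 -0.004   0.0003  0.0055]
```

Request:
move_arm([
  [[0.453, 0.16, 0, 0.1, 0], [0.453, 0.32, 0, 0.22, 0], [0.453, 0.48, 0, 0.34, 0], [0.453, 0.64, 0, 0.44, 0], [0.453, 0.8, 0, 0.52, 0], [0.453, 0.96, 0, 0.6, 0], [0.453, 1.12, 0, 0.68, 0], [0.453, 1.28, 0, 0.76, 0], [0.453, 1.44, 0, 0.85, 0], [0.453, 1.44, 0, 0.85, 0]],
])

```text
t: 25.9
tool_pos: [0.6287, -0.032, 0.2196]
tool_rot: [-3.142, 0.0, 0.078]
ft_force: [1.1, -0.0, -0.2]
opening: 0.0481
finger_force: 12.1
```

```bash
python3 -c "
from h import *
ft(2); tilt()"
```

```text
pos [ 0.6287 -0.032   0.2197] F [1.12 0.07 0.41] +- [0.01 0.07 0.64] M [-0.038 -0.145  0.043] t 25.95
pos [ 0.6287 -0.032   0.2197] [-3.142 -0.     0.078] F [1.11 0.14 1.05] M [-0.048 -0.144  0.074] t 25.95
tilt 0.302 rim z at 0 -0.0334 [-0.0716 -0.0557 -0.0554 -0.0513 -0.0487 -0.0166 -0.012  -0.0107 -0.0082]
```

Request:
move_arm([
  [[0.453, 0.2, 0, 0.13, 0], [0.453, 0.4, 0, 0.27, 0], [0.453, 0.6, 0, 0.42, 0], [0.453, 0.8, 0, 0.57, 0], [0.453, 1, 0, 0.72, 0], [0.453, 1.2, 0, 0.88, 0], [0.453, 1.4, 0, 1.04, 0], [0.453, 1.6, 0, 1.21, 0], [0.453, 1.72, 0, 1.33, 0], [0.453, 1.72, 0, 1.33, 0]],
])

```text
t: 27.0
tool_pos: [0.6458, -0.0306, 0.2062]
tool_rot: [-3.142, 0.0, 0.078]
ft_force: [1.9, 0.2, -0.7]
opening: 0.0475
finger_force: 12.1
```

```bash
python3 -c "
from h import *
ft(2); tilt()"
```

```text
pos [ 0.6458 -0.0307  0.2064] F [ 2.18 -0.04 -0.45] +- [0.31 0.21 0.28] M [-0.016 -0.156  0.016] t 27.05
pos [ 0.6458 -0.0307  0.2064] [-3.142  0.     0.078] F [ 2.49 -0.26 -0.17] M [ 0.019 -0.117  0.043] t 27.05
tilt 0.071 rim z at 0 -0.0311 [-0.0366 -0.0376 -0.0363 -0.0364 -0.0351 -0.0274 -0.0266 -0.0271 -0.0233]
```

Request:
move_arm([
  [[0.453, 0.1, 0, 0.1, 0], [0.453, 0.2, 0, 0.2, 0], [0.453, 0.3, 0, 0.3, 0], [0.453, 0.4, 0, 0.4, 0], [0.453, 0.5, 0, 0.5, 0], [0.453, 0.6, 0, 0.6, 0], [0.453, 0.7, 0, 0.7, 0], [0.453, 0.7, 0, 0.7, 0], [0.453, 0.7, 0, 0.7, 0], [0.453, 0.7, 0, 0.7, 0]],
])

```text
t: 28.1
tool_pos: [0.6527, -0.0301, 0.1996]
tool_rot: [-3.142, -0.0, 0.078]
ft_force: [1.9, -0.6, -0.3]
opening: 0.0481
finger_force: 12.1
```

```bash
python3 -c "
from h import *
ft(2); tilt()"
```

```text
pos [ 0.6527 -0.0301  0.1996] F [ 1.51 -0.19 -0.36] +- [0.38 0.41 0.04] M [ 0.025 -0.056 -0.007] t 28.15
pos [ 0.6527 -0.0301  0.1996] [-3.142 -0.     0.078] F [ 1.13  0.22 -0.4 ] M [-0.    -0.035 -0.014] t 28.15
tilt -0.023 rim z at 0 -0.0308 [-0.0294 -0.0289 -0.0283 -0.0283 -0.0298 -0.0321 -0.0338 -0.0321 -0.0318]
```

Request:
move_arm([
  [[0.5, 0, 0, 0, 0], [1, 0, 0, 0, 0], [1, 0, 0, 0, 0], [1, 0, 0, -0.2, 0], [1, 0, 0, -0.5, 0], [1, 0, 0, -1, 0], [1, 0, 0, -2, 0], [1, 0, 0, -3.2, 0], [1, 0, 0, -4.4, 0], [1, 0, 0, -5.5, 0]],
])

```text
t: 29.2
tool_pos: [0.6531, -0.0302, 0.2565]
tool_rot: [3.141, -0.002, 0.078]
ft_force: [-0.3, -0.3, -2.6]
opening: 0.0474
finger_force: 30.0
```

```bash
python3 - <<'E'
from h import *
ft(2); tilt()
p,d,m=grab("scene"); X=cloud(d,m); c,q=np.cos(.078),np.sin(.078); B=(X[...,:2]-[.5365,-.0415])@np.array([[c,q],[-q,c]]).T
k=(d>0)&(abs(B[...,0])<.033)&(abs(B[...,1])<.033)&(X[...,2]<.1)
hsv=cv2.cvtColor(p,cv2.COLOR_RGB2HSV); g=k&(hsv[...,1]<70)
print(k.sum(),g.sum(),np.percentile(X[k][:,2],[5,25,50,75,95]).round(3), X[g][:,2].round(3)[:40])
E
```

```text
pos [ 0.6539 -0.0303  0.2588] F [-0.18 -0.09 -2.35] +- [0.09 0.22 0.2 ] M [ 0.026 -0.035  0.045] t 29.25
pos [ 0.6539 -0.0303  0.2588] [ 3.14  -0.005  0.078] F [-0.08  0.12 -2.16] M [ 0.042 -0.098  0.047] t 29.25
tilt -0.01 rim z at 0 -0.0304 [-0.0294 -0.0305 -0.0298 -0.0297 -0.0284 -0.0309 -0.0318 -0.0311 -0.0307]
105 75 [0.003 0.009 0.02  0.027 0.033] [0.027 0.029 0.029 0.024 0.021 0.022 0.02  0.022 0.006 0.006 0.026 0.033
 0.027 0.022 0.02  0.018 0.02  0.02  0.018 0.02  0.008 0.004 0.006 0.028
 0.028 0.003 0.003 0.005 0.021 0.027 0.027 0.016 0.013 0.013 0.015 0.012
 0.024 0.023 0.02  0.008]
```

Request:
move_arm([
  [[1, -0.8, -0.4, 0, 0], [1, -2.4, -1.8, 0, 0], [1, -4.5, -4.2, 0, 0], [1, -6.8, -7.2, 0, 0.03], [1, -9.2, -10.7, 0, 0.08], [1, -11.6, -14.3, 0, 0.14], [1, -14, -17.8, 0, 0.2], [1, -16.2, -21, 0, 0.26], [1, -17.6, -23.4, 0, 0.3], [1, -18.1, -24.4, 0, 0.302]],
])

```text
t: 30.35
tool_pos: [0.4506, 0.2008, 0.2538]
tool_rot: [3.142, 0.002, -0.222]
ft_force: [-0.2, -0.8, -3.4]
opening: 0.0476
finger_force: 30.0
```

Request:
move_arm([
  [[1, 0, 0, 0.5, 0], [1, 0, 0, 2.5, 0], [1, 0, 0, 5, 0], [1, 0, 0, 8, 0], [1, 0, 0, 11, 0], [1, 0, 0, 13.5, 0], [1, 0, 0, 15.5, 0], [1, 0, 0, 17, 0], [1, 0, 0, 17.5, 0], [1, 0, 0, 17.5, 0]],
])

```text
t: 31.35
tool_pos: [0.4529, 0.1979, 0.0784]
tool_rot: [3.14, 0.002, -0.225]
ft_force: [1.1, 0.8, -2.3]
opening: 0.048
finger_force: 30.0
```

```bash
python3 - <<'E'
from h import *
ft(3)
s,p,d,m,X=chute_view("scene","e.png"); g=s["tool_pos"]+[0,0,.019]; y=s["tool_rot"][2]; c,q=np.cos(y),np.sin(y)
L=(X[...,:2]-g[:2])@np.array([[c,q],[-q,c]]).T; z=X[...,2]
for a in np.arange(-.1,.09,.02):
    w=(d>0)&(L[...,0]>a)&(L[...,0]<a+.02)&(abs(L[...,1])<.035)&(z<g[2]-.015)&(z>.01)
    if w.sum()>5: print(round(a,2),w.sum(),np.percentile(z[w],[5,95]).round(4))
E
```

```text
pos [0.4541 0.1987 0.0801] F [ 0.58  0.19 -2.56] +- [0.45 0.44 0.36] M [0.056 0.021 0.02 ] t 31.45
pos [0.4541 0.1987 0.0801] [-3.141e+00 -1.000e-03 -2.250e-01] F [ 0.53 -0.04 -3.07] M [ 0.015  0.013 -0.045] t 31.45
-0.1 119 [0.0415 0.0716]
-0.08 31 [0.0411 0.0711]
0.0 44 [0.0397 0.07  ]
0.02 134 [0.0397 0.0692]
0.04 128 [0.0394 0.0693]
0.06 146 [0.0292 0.0678]
0.08 78 [0.0403 0.0684]
```

Request:
move_arm([
  [[1, 0, 0, 0.5, 0], [1, 0, 0, 1, 0], [1, 0, 0, 1.4, 0], [1, 0, 0, 1.7, 0], [1, 0, 0, 1.9, 0], [1, 0, 0, 2, 0], [1, 0, 0, 2.1, 0], [1, 0, 0, 2.15, 0], [1, 0, 0, 2.2, 0], [1, 0, 0, 2.2, 0]],
])

```text
t: 32.5
tool_pos: [0.4528, 0.1993, 0.0585]
tool_rot: [3.141, 0.001, -0.224]
ft_force: [-8.1, -0.2, 9.1]
opening: 0.0481
finger_force: 30.0
```

```bash
python3 -c "
from h import *
ft(3)"
```

```text
pos [0.4528 0.1993 0.0585] F [-7.47 -0.47  8.54] +- [0.54 0.24 0.45] M [-0.206  1.037 -0.13 ] t 32.6
```

Request:
move_arm([
  [[1, 0, 0, -0.05, 0], [1, 0, 0, -0.1, 0], [1, 0, 0, -0.1, 0], [0.46, 0, 0, -0.1, 0], [0.454, 0, 0, -0.1, 0], [0.453, 0, 0, -0.1, 0], [0.452, 0, 0, -0.05, 0], [0.451, 0, 0, -0.05, 0], [0.45, 0, 0, -0.05, 0], [0.45, 0, 0, -0.05, 0]],
])

```text
t: 33.6
tool_pos: [0.4533, 0.1992, 0.0581]
tool_rot: [-3.141, -0.0, -0.224]
ft_force: [-0.7, -0.1, -1.0]
opening: 0.0477
finger_force: 5.0
```

```bash
python3 -c "
from h import *
ft(2)"
```

```text
pos [0.4533 0.1991 0.0579] F [-0.97  0.17 -1.04] +- [0.31 0.26 0.  ] M [0.133 0.146 0.041] t 33.65
```

Nearly unloaded; open gently and retreat.

Request:
move_arm([
  [[0.445, 0, 0, 0, 0], [0.44, 0, 0, 0, 0], [0.4, 0, 0, 0, 0], [0.3, 0, 0, 0, 0], [0.15, 0, 0, 0, 0], [0, 0, 0, 0, 0], [0, 0, 0, 0, 0], [0, 0, 0, 0, 0], [0, 0, 0, -0.5, 0], [0, 0, 0, -1, 0]],
])

```text
t: 34.65
tool_pos: [0.4531, 0.199, 0.0683]
tool_rot: [3.141, 0.0, -0.224]
ft_force: [0.7, -0.6, 0.2]
opening: 0.0865
finger_force: 0.0
```

Request:
move_arm([
  [[0, 0, 0, -1, 0], [0, 0, 0, -3, 0], [0, 0, 0, -6, 0], [0, 0, 0, -9, 0], [0, 0, 0, -12, 0], [0, 0, 0, -15, 0], [0, 0, 0, -17, 0], [0, 0, 0, -18, 0], [0, 0, 0, -18, 0], [0, 0, 0, -18, 0]],
])

```text
t: 35.65
tool_pos: [0.4528, 0.1989, 0.2473]
tool_rot: [3.141, 0.001, -0.224]
ft_force: [-0.1, -0.2, -0.2]
opening: 0.0872
finger_force: 0.0
```

```bash
python3 - <<'E'
from h import *
s,p,d,m,X=chute_view("wrist","e2.png"); z=X[...,2]; print(s["finger_force"],s["opening"])
for n in("scene","wrist"):
    p,d,m=grab(n); X=cloud(d,m); z=X[...,2]
    L=(X[...,:2]-[.4533,.1991])@np.array([[np.cos(.224),-np.sin(.224)],[np.sin(.224),np.cos(.224)]]).T
    for a in np.arange(-.1,.09,.02):
        w=(d>0)&(L[...,0]>a)&(L[...,0]<a+.02)&(abs(L[...,1])<.03)&(z<.11)&(z>.01); f=w&(abs(L[...,1])<.015)
        if f.sum()>5: print(n,round(a,2),w.sum(),np.percentile(z[w],[5,95]).round(4),"floor",np.median(z[f]).round(4))
E
```

```text
pos [0.4528 0.1989 0.2473] [ 3.141e+00  1.000e-03 -2.240e-01] F [-0.11 -0.16 -0.17] M [0.03  0.06  0.032] t 35.65
0.0 0.087158747276281
scene -0.1 115 [0.0176 0.0457] floor 0.0204
scene -0.08 119 [0.017  0.0474] floor 0.0213
scene -0.06 123 [0.0165 0.0473] floor 0.0205
scene -0.04 125 [0.0174 0.0469] floor 0.0208
scene -0.02 64 [0.0181 0.0913] floor 0.023
scene 0.0 223 [0.0188 0.0939] floor 0.064
scene 0.02 127 [0.0169 0.0457] floor 0.0207
scene 0.04 120 [0.0176 0.0461] floor 0.0208
scene 0.06 134 [0.0169 0.046 ] floor 0.0209
scene 0.08 82 [0.0186 0.0477] floor 0.0292
wrist -0.1 608 [0.02   0.0465] floor 0.0212
wrist -0.08 689 [0.0201 0.047 ] floor 0.0211
wrist -0.06 699 [0.02  0.047] floor 0.0213
wrist -0.04 733 [0.02   0.0468] floor 0.0211
wrist -0.02 234 [0.0209 0.0929] floor 0.0915
wrist 0.0 1393 [0.0204 0.0929] floor 0.0766
wrist 0.02 826 [0.02   0.0469] floor 0.0212
wrist 0.04 837 [0.0201 0.0469] floor 0.0212
wrist 0.06 893 [0.02   0.0471] floor 0.0213
wrist 0.08 565 [0.0204 0.0477] floor 0.0222
```

Chute level on its bars (floor at 21 mm, rims at 47 mm all along), empty, arm clear. Handing in.

```bash
python3 -c "
from station import bot
print(bot.job_done())"
```

```text
the job is handed in; nothing more can be done
None
```

The job is handed in at about 36 s: the nuts went into the bin, and the chute stands empty and level on the table near its starting spot; the groove force was mostly 3 to 4.5 N, but around 0.48 rad of tip my estimate reached 6 to 7 N for about a second. The cradle's stop is at about 5.8 N, so it may have touched the stop.

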